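Pin a frame plate against the jig rail and drag it into the empty corner pocket

ROBOT

A 6-joint arm with a two-finger parallel gripper is mounted at the origin on the work surface. World frame = base frame: x ahead of the robot, y to its left, z up, the work surface at z = 0. Lengths are in m, angles in rad, forces in N, time in s.
With the tool pointing down it reaches from about 0.4 to 0.825 m from the base axis. Payload 7 kg.
Tool frame: the origin (TCP) lies at the very end of the fingers, on their centre line; the grasp point (between the pads) lies 19 mm behind it; z points along the fingers, y is the direction in which the jaws open and shut (so a half turn about z gives the same grasp; the last joint's range is limited). The gripper opens to 85 mm and grips with 20 to 120 N. Pads are 22 mm wide; open, the fingers measure 114 mm over their backs; the gripper's body (76 mm by 85 mm) begins 54 mm behind the grasp point. The pads swing forward as they close: fully open they stand 13 mm farther back than shut.
Start: joints at [-0.893, 0.359, 0.012, 0, -1.224, -0.288], TCP at [0.256, -0.624, 0.231] pointing down, gripper open.
Joint ranges: [-3.07, 3.07], [-1.43, 2.12], [-1.02, 1.25], [-3.03, 1.67], [-3.05, -0], [-3.03, 3.03]. Speed limits (rad/s): [2.39, 2.39, 3.01, 3.14, 3.14, 3.14].

INTERFACE

Orientations are given as a unit quaternion [w, x, y, z].
In Python, from bench import r, optics, job gives the robot as it stands.
- The arm moves only by the tool servo_tool, never from a script. Its argument "moves" is one flat list of numbers, 7 for each row, row after row: the turn, a rotation vector about the world's x, y, z in degrees, then the shift along the world's x, y, z in cm, then the opening, from -1 (shut) to 1 (fully open), so that 0 is half open. In form: [wx, wy, wz, x, y, z, gripper, wx, wy, wz, x, y, z, gripper, ...]. A call has 1 to 20 rows; each row is the pose to reach, as a shift and turn from the pose commanded when the call began; what a row does not reach only later rows make up. A row lasts 1/12 s, in which the tool goes at most 41.7 mm and 7.16 degrees, less where a joint would pass 70% of its speed; a pose out of reach is approached as far as the arm can. A call with a gripper value outside its range is refused whole. The fingers move at their own pace and stop on an object; "newtons" is the grip in N (left out, the last holds). Time passes only in rows, so rows that repeat a pose let the fingers close. It gives the time, the measured TCP pose, the force and the opening at its end, in the units of the state.
- r.state(): the state, without advancing time (a new reading comes with each control period).
- optics.capture(name): name is "scene" or "top" or "wrist"; returns the picture (420x560x3 uint8, red, green, blue); there is no depth.
- optics.camera_info(name): a dict with "mtx" (3x3 intrinsics, pixels), "R" (3x3) and "t" (3): a world point X has camera coordinates R X + t; the wrist camera has in their place "mount" (4x4, takes a point from camera to tool coordinates, whose origin is the TCP and whose axes are the flange's). Camera axes: x right, y down, z forward; pixel columns grow to the right and rows downward; lengths in m; the calibration is good to about 2 mm. A picture is of the moment at which its call begins: read the wrist's pose just before it. camera_info takes no time and is no camera call.
- job.hand_in(): hands the job in, once; it reports no verdict.
The state is a dict: "time_s": time; "joint_pos": joint angles; "joint_vel": joint speeds; "tau": joint torques, N m; "ee_pos": TCP position; "orientation": TCP orientation; "force": force on the tool from outside, world axes, zero at the start; "torque": the same for the moment, N m; "grip_width": opening from 0.0 (shut) to 1.0 (fully open).
Only numpy, scipy, OpenCV 4.12 (cv2) and the standard library are available. Lean on these libraries where they do the work, as an engineer would, in place of code of your own. Each camera call takes 0.05 s, during which the arm holds its last target.

TASK

Load the loose steel frame plate into the empty corner pocket of the jig with closed fingertips, without ever gripping, lifting or tilting it: first push it flat against the long back rail in the open stretch between the pockets, then keep it against the rail while you drag it along, until it is fully home, touching both the rail and the end stop. Do not shift the plate already loaded in the other pocket or anything else lying about, and finish with the hand clear.

Things in the scene. Friction and masses are not known exactly. Their poses are not given: they have to be found in the camera images.
- jig: Flat aluminium loading jig fixed to the bench, turned up to 17 degrees. Its frame: x points away from the robot, across the jig; y along the rail; z up; origin on the bench. Base plate 220 (x -120 to +100) x 400 (y -200 to +200) x 10 mm: its top is at z = 10. On it: a back rail, and at each end a corner pocket made by rail, end stop and lip, open towards the middle.
- rail (a point): Middle of the back rail's inner face at its foot (jig x = +80 mm, y = 0, z = 10). The rail is a steel bar along the jig's y, 374 mm long, 14 mm thick, its top 20 mm above the base plate.
- stop_left (a point): Inner corner of rail and end stop at the jig's +y end, at the foot (jig x = +80, y = +173, z = 10 mm). End stop: steel, 14 mm thick, x -6 to +94, as high as the rail; its inner face is at y = +173.
- stop_right (a point): The same corner at the jig's -y end (x = +80, y = -173 mm). At each end a steel lip, 12 mm high and 10 mm thick, faces the rail from |y| = 128 to 173 mm, its face at x = +9 mm, with a flared lead-in reaching to |y| = 110 mm; a plate has 5 mm of play between rail and lip.
- pocket: The empty corner pocket (at the +y or -y end of the jig, it varies): flat tan cork pad on its floor, 50 x 60 mm, no obstacle. Origin: on the base plate's top, exactly where the origin of a fully seated plate lies (jig x = +47, y = +135 or -135 mm). Axes parallel to the jig's.
- plate: The loose dark steel frame plate, flat in the open middle of the jig, off the rail, turned up to 30 degrees. 66 mm along its x (across the rail), 76 mm along its y (along the rail), 12 mm thick; a window right through its centre, 42 mm (x) by 46 mm (y), takes shut fingertips. 0.2 to 0.36 kg. Origin: centre of its underside. It slides easily and may be loaded either way round.
- loaded: Identical plate already sitting in the other pocket, at the opposite end of the jig. Leave it. Origin: centre of its underside.
- gland0: Grey plastic cable gland, 28 mm across, 34 mm high, standing on a front corner of the jig. Bystander. Origin: centre of its underside.
- gland1: Cable gland like the other, on the other front corner. Bystander.
- spray: Blue spray can, 52 mm across, 170 mm high, standing on the bench to the left of the jig. Bystander. Origin: centre of its underside.
- eyebolt: Steel eyebolt lying on the bench, 90 mm long, 10 mm high. Bystander. Origin: under the centre of its eye.
- screwdriver: Screwdriver lying on the bench to the right. Bystander.
- bin: Open black plastic bin, 120 x 160 x 60 mm, on the bench to the right. Bystander. Origin: centre of its underside.
Not all that is in view belongs to the job. Leave any purple look-alike of the plate alone.

How it is judged:
By the outcome, as a careful person would: the job done as asked, in the order asked, and still so for the second after the job is handed in, with the robot touching nothing.
It also fails if it takes over 40 s, if anything falls off the work surface, if the arm or the gripper's body presses on something with over 40 N, if the wrist force passes 120 N, or if a joint passes its speed limit or range.

## Working session

There is one attempt and no reset: what is moved stays moved. The work goes in short steps, Python scripts to look and compute and a tool call to move; the robot and the scene stay as the last step left them, time stands still between calls to the robot, and variables do not carry over. Pictures are saved under pics/ and viewed, and the job is handed in when it is done.

Besides the shell and the picture viewer there is one more tool, called after "Emit:" as a command line: name --argument value ..., lists and objects as JSON in quotes. servo_tool: Moves the arm, as the interface text tells. Its arguments: {"type":"object","properties":{"moves":{"type":"array","items":{"type":"number"}},"newtons":{"type":"number"}},"required":["moves"]}

```bash
mkdir -p pics; ls; python3 - <<'E'
from bench import r, optics, job
import cv2
s=r.state(); print(s)
for n in ["scene","top"]:
    im=optics.capture(n); cv2.imwrite(f"pics/{n}0.png",im[:,:,::-1])
    print(optics.camera_info(n))
print(optics.camera_info("wrist"))
E
```

```text
pics
{'time_s': 0.0, 'joint_pos': array([-8.92920948e-01,  3.59406981e-01,  1.10193979e-02, -3.65558702e-04,
       -1.22409534e+00, -2.88105731e-01]), 'joint_vel': array([-0.00012208,  0.00021516, -0.0004599 , -0.00089014, -0.00014281,
       -0.00064552]), 'tau': array([ 1.59899319e-03, -5.83329642e+01,  2.93410474e+01,  6.93660557e+00,
       -6.16700403e-03,  1.07941577e-05]), 'ee_pos': array([ 0.2562703 , -0.62391591,  0.23033074]), 'orientation': array([-2.39460558e-04, -1.93592394e-01,  9.81081671e-01,  8.26648203e-04]), 'force': array([-0.65891753, -0.01831327,  1.34766146]), 'torque': array([ 0.01156029, -0.04997629,  0.06628363]), 'grip_width': 0.9941923065188906}
{'mtx': array([[440.75002307,   0.        , 279.54026716],
       [  0.        , 440.75002307, 206.93562038],
       [  0.        ,   0.        ,   1.        ]]), 'R': array([[-0.48743223,  0.87289521, -0.02153551],
       [ 0.62112562,  0.32929632, -0.71117291],
       [-0.61368786, -0.36002486, -0.70268721]]), 't': array([ 0.24962389, -0.28808707,  1.43911637])}
{'mtx': array([[441.21183929,   0.        , 273.09334376],
       [  0.        , 441.21183929, 212.43424585],
       [  0.        ,   0.        ,   1.        ]]), 'R': array([[ 0.00468719, -0.9999866 ,  0.00219862],
       [-0.99657291, -0.00485274, -0.08257652],
       [ 0.08258608, -0.00180403, -0.9965823 ]]), 't': array([-0.01569065,  0.4867568 ,  1.36293849])}
{'mtx': array([[335.03569588,   0.        , 279.15619906],
       [  0.        , 335.03569588, 204.51416133],
       [  0.        ,   0.        ,   1.        ]]), 'mount': array([[ 7.44758383e-05, -9.58280589e-01, -2.85829158e-01,
         7.40190985e-02],
       [ 9.99999885e-01, -6.39423385e-05,  4.74935912e-04,
        -1.30241691e-03],
       [-4.73398450e-04, -2.85829160e-01,  9.58280474e-01,
        -1.42327086e-01],
       [ 0.00000000e+00,  0.00000000e+00,  0.00000000e+00,
         1.00000000e+00]])}
```

View pics/scene0.png

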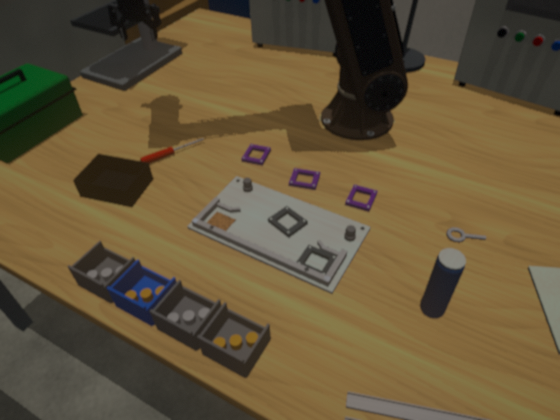

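View pics/top0.png

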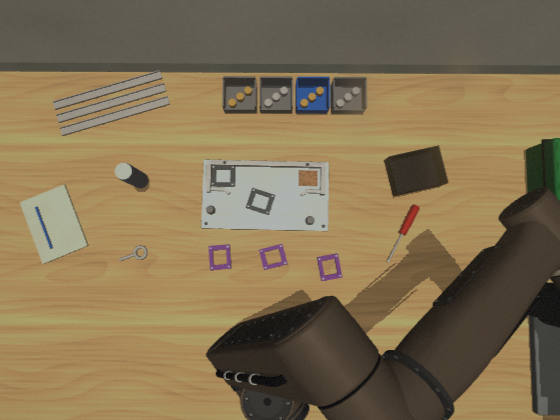

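Top view: the loose dark plate is at about (260,201), the loaded plate at (223,176), and the empty cork pocket at (308,178), which is the -y end. The purple look-alikes at (220,257), (273,257) and (329,267) are off the jig, so the dark plate on the jig is the one meant. Next I'll confirm it in an enlarged crop.

```bash
python3 - <<'E'
import cv2
im=cv2.imread("pics/top0.png")[150:240,190:340]
cv2.imwrite("pics/top0c.png",cv2.resize(im,None,fx=5.2,fy=5.2,interpolation=cv2.INTER_CUBIC))
im=cv2.imread("pics/scene0.png")[170:290,180:380]
cv2.imwrite("pics/scene0c.png",cv2.resize(im,None,fx=4,fy=4,interpolation=cv2.INTER_CUBIC))
E
```

```text
(no output)
```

View pics/top0c.png

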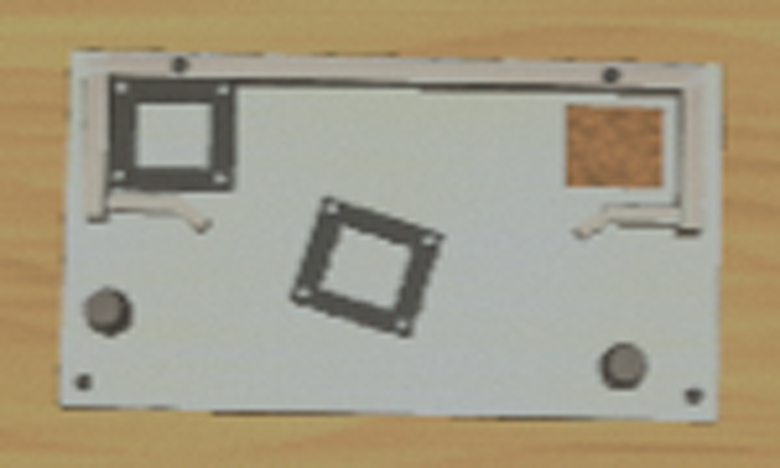

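View pics/scene0c.png

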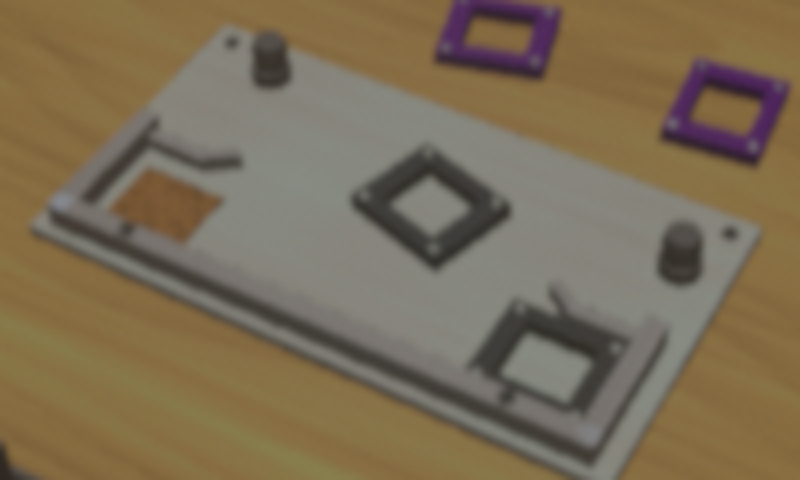

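The dark frame at crop (367,267) is the loose plate. The seated one at (172,135) and the cork pad at (614,146) also match the description. Now I'll measure.

```bash
cat > h.py <<'E'
import numpy as np, cv2
from scipy.optimize import least_squares
def ray(ci,px,z):
    K,R,t=ci["mtx"],ci["R"],ci["t"]
    d=R.T@np.linalg.inv(K)@np.array([px[0],px[1],1.]); c=-R.T@t
    return c+d*(z-c[2])/d[2]
def wristci(ci,s):
    from scipy.spatial.transform import Rotation as Ro
    q=s["orientation"]; T=np.eye(4); T[:3,:3]=Ro.from_quat([q[1],q[2],q[3],q[0]]).as_matrix(); T[:3,3]=s["ee_pos"]
    M=T@ci["mount"]; R=M[:3,:3].T
    return dict(mtx=ci["mtx"],R=R,t=-R@M[:3,3])
def fit2d(model,meas):
    f=lambda p:(np.array([[np.cos(p[2]),-np.sin(p[2])],[np.sin(p[2]),np.cos(p[2])]])@np.array(model).T).T+p[:2]-np.array(meas)
    o=least_squares(lambda p:f(p).ravel(),[*np.mean(meas,0),0]); return o.x,f(o.x)
E
python3 - <<'E'
from h import *
from bench import optics
ci=optics.camera_info("top")
o=lambda p:((p[0]+.5)/5.2-.5+190,(p[1]+.5)/5.2-.5+150)
J=[ray(ci,o(p),.010)[:2] for p in [(73,50),(722,65),(717,422),(60,405)]]
x,res=fit2d([(.1,.2),(.1,-.2),(-.12,-.2),(-.12,.2)],J); print("jig",x,np.degrees(x[2]));print(res*1000)
P=[ray(ci,o(p),.022)[:2] for p in [(330,198),(443,237),(408,336),(292,298)]]
p,res=fit2d([(.033,.038),(.033,-.038),(-.033,-.038),(-.033,.038)],P); print("plate",p,np.degrees(p[2]));print(res*1000)
P=[ray(ci,o(q),.022)[:2] for q in [(111,80),(237,80),(235,189),(107,187)]]
l,res=fit2d([(.033,.038),(.033,-.038),(-.033,-.038),(-.033,.038)],P); print("loaded",l,np.degrees(l[2]));print(res*1000)
c,s_=np.cos(x[2]),np.sin(x[2]);A=np.array([[c,s_],[-s_,c]])
print("in jig: plate",A@(p[:2]-x[:2])*1000,"loaded",A@(l[:2]-x[:2])*1000)
for n,q in dict(cork=(614,146),).items(): print(n,A@(ray(ci,o(q),.01)[:2]-x[:2])*1000)
print("g0,g1 tops",[A@(ray(ci,o(q),.044)[:2]-x[:2])*1000 for q in [(108,310),(624,365)]])
E
```

```text
jig [ 0.55403751  0.01175721 -0.01951987] -1.1184062521204134
[[ 1.04817356  0.87868127]
 [ 0.51871531 -1.03020385]
 [-0.49195201 -1.006011  ]
 [-1.07493686  1.15753359]]
plate [ 0.52256444  0.02658753 -0.33048464] -18.935375321578817
[[ 1.60761868  1.80925413]
 [ 0.35071692 -1.63441844]
 [-1.99603785 -1.01855722]
 [ 0.03770225  0.84372153]]
loaded [ 0.60319396  0.14578987 -0.00736946] -0.42223899132635123
[[ 0.40035682 -0.05005307]
 [-0.55059637  0.44999147]
 [ 0.21140915  0.51336727]
 [-0.06116959 -0.91330566]]
in jig: plate [-31.75654098  14.21318444] loaded [ 46.53095417 134.96659425]
cork [  47.67061622 -133.64800471]
g0,g1 tops [array([-63.43729855, 167.04985598]), array([ -88.64462971, -139.25325887])]
```

Emit:
servo_tool --moves '[0,0,-6,5,12,0,-1,0,0,-12,13,32.5,0,-1,0,0,-18,20,49,0,-1,0,0,-23.4,26.6,65,-5,-1,0,0,-23.4,26.6,65,-5,-1,0,0,-23.4,26.6,65,-5,-1,0,0,-23.4,26.6,65,-5,-1,0,0,-23.4,26.6,65,-5,-1,0,0,-23.4,26.6,65,-5,-1,0,0,-23.4,26.6,65,-5,-1,0,0,-23.4,26.6,65,-5,-1,0,0,-23.4,26.6,65,-5,-1,0,0,-23.4,26.6,65,-5,-1,0,0,-23.4,26.6,65,-5,-1,0,0,-23.4,26.6,65,-5,-1,0,0,-23.4,26.6,65,-5,-1,0,0,-23.4,26.6,65,-5,-1,0,0,-23.4,26.6,65,-5,-1,0,0,-23.4,26.6,65,-5,-1,0,0,-23.4,26.6,65,-5,-1]'

```text
time_s: 1.77
ee_pos: [0.522, 0.0257, 0.1808]
orientation: [-0.001, 0.009, 1.0, -0.0]
force: [0.6, -0.7, -0.5]
grip_width: 0.003
```

```bash
python3 - <<'E'
from bench import r, optics, job
import cv2
s=r.state(); print(s["time_s"],s["ee_pos"],s["orientation"],s["grip_width"],s["joint_vel"].round(3),s["joint_pos"].round(2),s["force"])
import numpy as np
np.save("s1.npy",np.r_[s["ee_pos"],s["orientation"]])
cv2.imwrite("pics/w1.png",optics.capture("wrist")[:,:,::-1])
E
```

```text
1.7667 [0.52195519 0.02566997 0.18082296] [-6.26735873e-04  8.90327591e-03  9.99960146e-01 -2.13308755e-04] 0.0031516761525469117 [-0.024 -0.014 -0.005  0.002 -0.001 -0.001] [ 0.42  0.15 -0.39 -0.   -1.03 -2.01] [ 0.55492404 -0.67686113 -0.46445609]
```

View pics/w1.png

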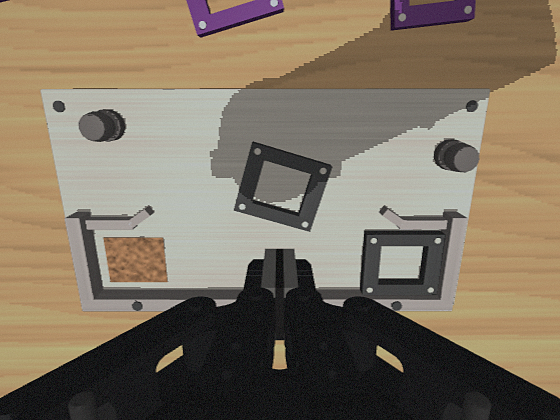

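The wrist view shows the loose plate at (283,187), the pocket with cork at (135,259), and the loaded plate at (400,262). I'll measure from an enlargement.

```bash
python3 - <<'E'
import cv2
im=cv2.imread("pics/w1.png")[130:330,60:480]
cv2.imwrite("pics/w1a.png",cv2.resize(im[0:115,160:290],None,fx=5,fy=5,interpolation=cv2.INTER_CUBIC))
im=cv2.imread("pics/w1.png")[195:320,340:500]
cv2.imwrite("pics/w1b.png",cv2.resize(im,None,fx=4,fy=4,interpolation=cv2.INTER_CUBIC))
im=cv2.imread("pics/w1.png")[195:320,55:215]
cv2.imwrite("pics/w1c.png",cv2.resize(im,None,fx=4,fy=4,interpolation=cv2.INTER_CUBIC))
E
```

```text
(no output)
```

View pics/w1a.png

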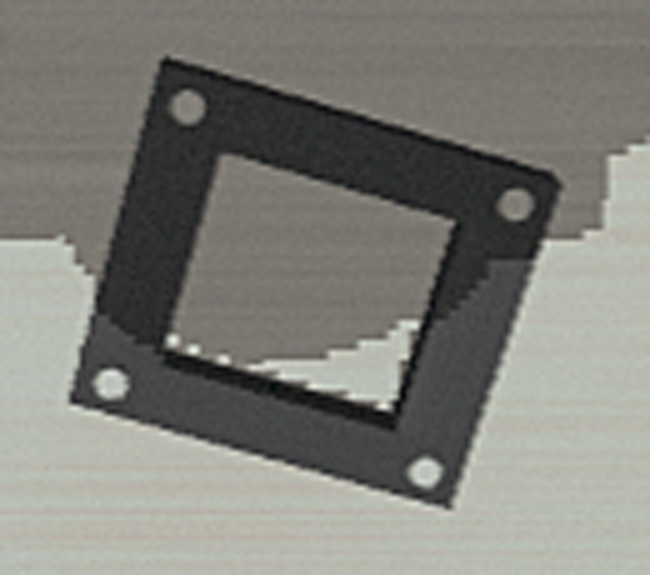

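View pics/w1b.png

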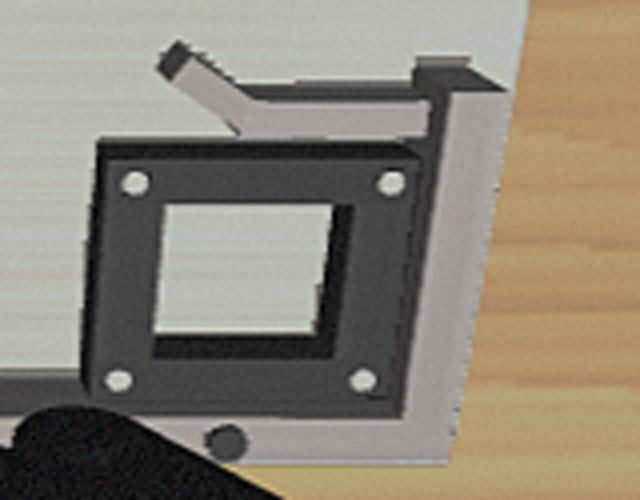

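View pics/w1c.png

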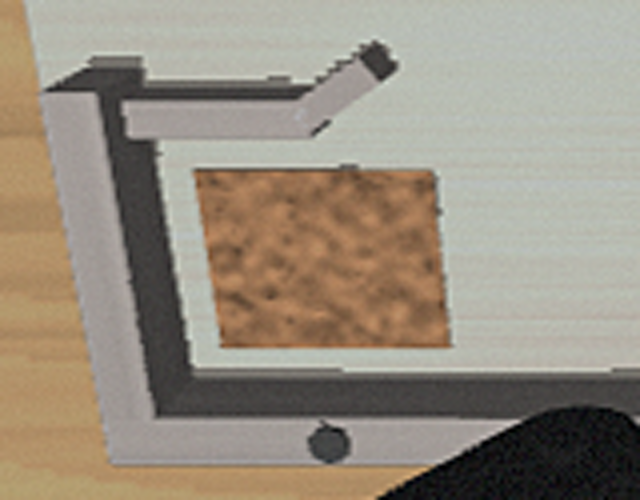

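```bash
python3 - <<'E'
from h import *
from bench import optics
v=np.load("s1.npy"); ci=wristci(optics.camera_info("wrist"),dict(ee_pos=v[:3],orientation=v[3:]))
def o(p,off,k): return ((p[0]+.5)/k-.5+off[0],(p[1]+.5)/k-.5+off[1])
def pts(L,off,k,z): return [ray(ci,o(p,off,k),z)[:2] for p in L]
def rep(n,P):
    P=np.array(P); print(n,"centre",P.mean(0).round(4),"sides",[round(float(np.linalg.norm(P[i]-P[i-1])*1000),1) for i in range(4)],"ang",[round(float(np.degrees(np.arctan2(*(P[i]-P[i-1])[::-1]))),1) for i in range(4)])
rep("plate marks",pts([(188,107),(516,204),(426,472),(111,384)],(220,130),5,.022))
rep("loaded marks",pts([(134,182),(392,182),(363,380),(118,380)],(340,195),4,.022))
rep("cork",pts([(194,170),(436,170),(452,346),(221,347)],(55,195),4,.010))
print("stop_right",pts([(193,372)],(55,195),4,.010))
E
```

```text
plate marks centre [0.5228 0.0264] sides [54.1, 61.9, 54.0, 62.1] ang [162.4, 72.5, -17.4, -107.4]
loaded marks centre [0.6032 0.1449] sides [54.1, 62.4, 54.1, 62.1] ang [179.3, 89.0, -1.1, -91.0]
cork centre [ 0.598 -0.124] sides [49.8, 60.8, 49.5, 60.5] ang [178.6, 89.0, -1.8, -90.7]
stop_right [array([ 0.6296576 , -0.16354768])]
```

Emit:
servo_tool --moves '[0,0,0,0.1,0.1,-4,-1,0,0,0,0.1,0.1,-8,-1,0,0,0,0.1,0.1,-12,-1,0,0,0,0.1,0.1,-14,-1,0,0,0,0.1,0.1,-14.5,-1,0,0,0,0.1,0.1,-14.5,-1,0,0,0,0.1,0.1,-14.5,-1]'

```text
time_s: 2.4
ee_pos: [0.5243, 0.0262, 0.0375]
orientation: [0.001, 0.01, 1.0, 0.0]
force: [0.1, 0.3, 0.4]
grip_width: 0.002
```

```bash
python3 - <<'E'
from bench import r, optics, job
import cv2
s=r.state(); print(s["time_s"],s["ee_pos"],s["orientation"],s["force"])
a=optics.capture("wrist")[:,:,::-1]
cv2.imwrite("pics/w2.png",a)
E
```

```text
2.4 [0.52427215 0.02616033 0.03750899] [6.46263198e-04 9.62755095e-03 9.99953442e-01 7.59795897e-05] [0.08189364 0.27020373 0.44815979]
```

View pics/w2.png

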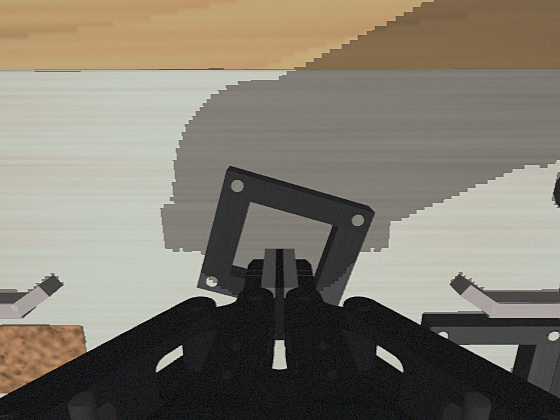

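The shut tips are over the window, centred within about 2 mm. Lowering.

Emit:
servo_tool --moves '[0,0,0,0,0,-1,-1,0,0,0,0,0,-1.6,-1,0,0,0,0,0,-2.1,-1,0,0,0,0,0,-2.2,-1,0,0,0,0,0,-2.2,-1,0,0,0,0,0,-2.2,-1]'

```text
time_s: 2.95
ee_pos: [0.5235, 0.0267, 0.0143]
orientation: [-0.0, 0.009, 1.0, -0.0]
force: [-1.1, 0.3, 0.5]
grip_width: -0.0
```

Emit:
servo_tool --moves '[0,0,0,0.5,0,0,-1,0,0,0,1,0,0,-1,0,0,0,1.4,0,0,-1,0,0,0,1.8,0,0,-1,0,0,0,2.2,0,0,-1,0,0,0,2.6,0,0,-1,0,0,0,3,-0.1,0,-1,0,0,0,3.4,-0.1,0,-1,0,0,0,3.8,-0.1,0,-1,0,0,0,4.2,-0.1,0,-1,0,0,0,4.6,-0.1,0,-1,0,0,0,5,-0.1,0,-1,0,0,0,5.4,-0.1,0,-1,0,0,0,5.7,-0.1,0,-1,0,0,0,6,-0.1,0,-1]'

```text
time_s: 4.2
ee_pos: [0.5838, 0.0256, 0.0143]
orientation: [-0.0, 0.009, 1.0, -0.0]
force: [-1.9, -0.1, 1.0]
grip_width: 0.004
```

```bash
python3 - <<'E'
from bench import r, optics, job
import cv2
s=r.state(); print(s["time_s"],s["ee_pos"],s["orientation"],s["force"])
a=optics.capture("wrist")[:,:,::-1]
cv2.imwrite("pics/w3.png",a)
E
```

```text
4.2 [0.58380113 0.02563833 0.01427386] [-2.35718111e-05  9.33827574e-03  9.99956397e-01 -1.65093573e-06] [-1.85506435 -0.06859243  0.97768887]
```

View pics/w3.png

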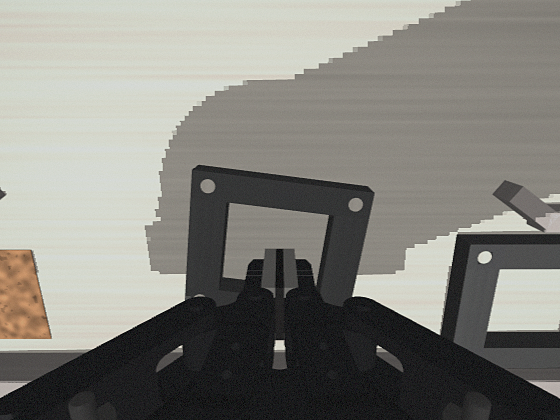

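The plate has turned to about -8° and is moving with the tips. Pushing on to the rail.

Emit:
servo_tool --moves '[0,0,0,0.4,0,0,-1,0,0,0,0.8,0,0,-1,0,0,0,1.1,0,0,-1,0,0,0,1.4,0,0,-1,0,0,0,1.7,0,0,-1,0,0,0,2,0,0,-1,0,0,0,2.2,0,0,-1,0,0,0,2.4,0,0,-1,0,0,0,2.5,0,0,-1]'

```text
time_s: 5.0
ee_pos: [0.6087, 0.0256, 0.0143]
orientation: [0.0, 0.009, 1.0, -0.0]
force: [-1.8, 0.4, 1.1]
grip_width: -0.001
```

Emit:
servo_tool --moves '[0,0,0,0.1,0,0,-1,0,0,0,0.2,0,0,-1,0,0,0,0.3,0,0,-1,0,0,0,0.4,0,0,-1,0,0,0,0.4,0,0,-1]'

```text
time_s: 5.42
ee_pos: [0.6123, 0.0255, 0.0142]
orientation: [-0.0, 0.009, 1.0, -0.0]
force: [-4.2, -1.2, 1.5]
grip_width: 0.002
```

```bash
python3 - <<'E'
from bench import r, optics, job
import cv2
s=r.state(); print(s["time_s"],s["ee_pos"],s["orientation"],s["force"])
a=optics.capture("wrist")[:,:,::-1]
cv2.imwrite("pics/w4.png",a)
a=optics.capture("scene")[170:290,180:380,::-1]
cv2.imwrite("pics/sc4.png",cv2.resize(a,None,fx=4,fy=4,interpolation=cv2.INTER_CUBIC))
E
```

```text
5.4167 [0.61227839 0.02547648 0.01421542] [-2.62243707e-04  9.34338462e-03  9.99956310e-01 -1.02831869e-04] [-4.17691553 -1.15759121  1.49719452]
```

View pics/w4.png

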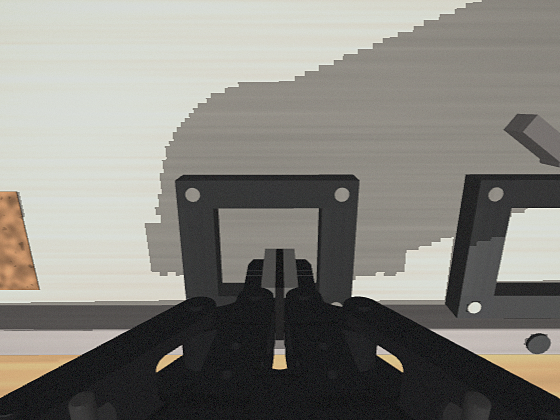

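View pics/sc4.png

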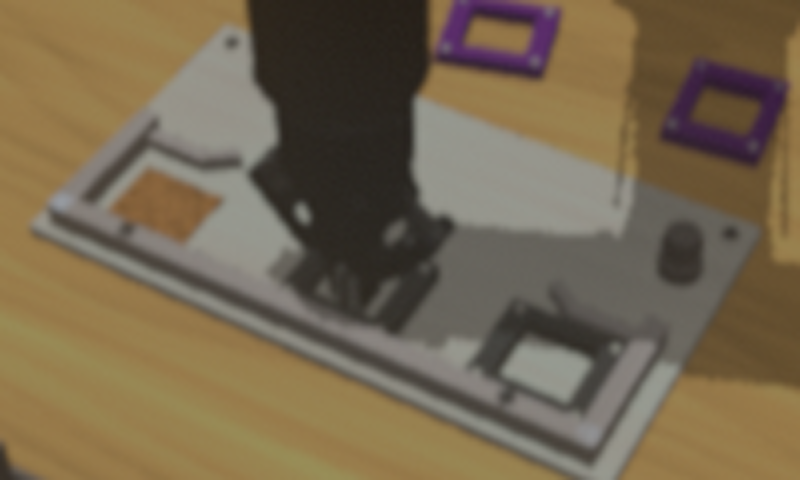

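The plate is square to the jig, with its front marks at row 195 and the loaded plate's at 194. Rail contact is starting, so I'll firm it up.

Emit:
servo_tool --moves '[0,0,0,0.1,0,0,-1,0,0,0,0.15,0,0,-1,0,0,0,0.15,0,0,-1]'

```text
time_s: 5.77
ee_pos: [0.6123, 0.0254, 0.0141]
orientation: [-0.001, 0.009, 1.0, -0.0]
force: [-9.0, 0.2, 5.8]
grip_width: -0.001
```

Emit:
servo_tool --moves '[0,0,0,0,-0.3,0,-1,0,0,0,0,-0.6,0,-1,0,0,0,0,-0.9,0,-1,0,0,0,-0.02,-1.3,0,-1,0,0,0,-0.03,-1.7,0,-1,0,0,0,-0.04,-2.1,0,-1,0,0,0,-0.05,-2.5,0,-1,0,0,0,-0.06,-3,0,-1,0,0,0,-0.07,-3.5,0,-1,0,0,0,-0.08,-4,0,-1,0,0,0,-0.09,-4.5,0,-1,0,0,0,-0.1,-5,0,-1]'

```text
time_s: 6.77
ee_pos: [0.6115, -0.0239, 0.0135]
orientation: [-0.001, 0.009, 1.0, 0.0]
force: [-6.9, 4.3, 0.3]
grip_width: -0.004
```

```bash
python3 - <<'E'
from bench import r, optics, job
import cv2
s=r.state(); print(s["time_s"],s["ee_pos"],s["orientation"],s["force"],s["torque"])
a=optics.capture("wrist")[:,:,::-1]
cv2.imwrite("pics/w5.png",a)
E
```

```text
6.7667 [ 0.61149088 -0.02385892  0.01349596] [-1.24264980e-03  9.45002368e-03  9.99954528e-01  3.06897413e-04] [-6.87891459  4.31767264  0.27181673] [1.80955957 2.50194326 0.03962868]
```

View pics/w5.png

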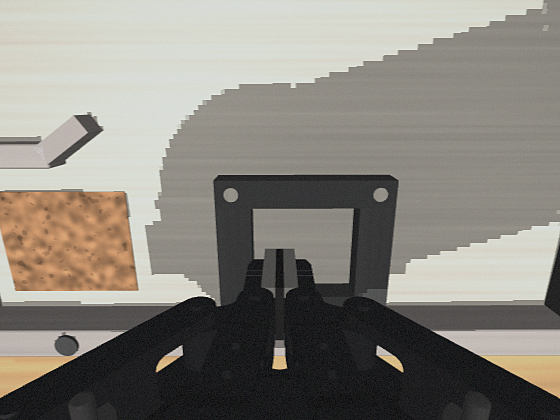

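The plate is still square and tight on the rail (marks at (231,195) and (380,195)). Dragging on.

Emit:
servo_tool --moves '[0,0,0,0,-0.5,0,-1,0,0,0,-0.01,-1,0,-1,0,0,0,-0.02,-1.5,0,-1,0,0,0,-0.03,-2,0,-1,0,0,0,-0.04,-2.5,0,-1,0,0,0,-0.05,-3,0,-1,0,0,0,-0.06,-3.5,0,-1,0,0,0,-0.07,-4,0,-1,0,0,0,-0.08,-4.5,0,-1,0,0,0,-0.09,-5,0,-1,0,0,0,-0.1,-5.5,0,-1,0,0,0,-0.11,-6,0,-1,0,0,0,-0.12,-6.5,0,-1,0,0,0,-0.13,-7,0,-1,0,0,0,-0.14,-7.5,0,-1,0,0,0,-0.15,-8,0,-1,0,0,0,-0.16,-8.5,0,-1,0,0,0,-0.17,-9,0,-1,0,0,0,-0.18,-9.5,0,-1]'

```text
time_s: 8.4
ee_pos: [0.6099, -0.1189, 0.0135]
orientation: [-0.001, 0.009, 1.0, 0.0]
force: [-5.0, 4.5, 0.1]
grip_width: 0.003
```

Emit:
servo_tool --moves '[0,0,0,0,-0.3,0,-1,0,0,0,0,-0.6,0,-1,0,0,0,0,-0.9,0,-1,0,0,0,0,-1.1,0,-1,0,0,0,0,-1.3,0,-1,0,0,0,0.02,-1.45,0,-1,0,0,0,0.02,-1.55,0,-1,0,0,0,0.02,-1.6,0,-1]'

```text
time_s: 9.07
ee_pos: [0.6096, -0.1346, 0.0135]
orientation: [-0.002, 0.01, 1.0, 0.001]
force: [-6.7, 7.2, 0.8]
grip_width: -0.006
```

Emit:
servo_tool --moves '[0,0,0,0.05,-0.1,0,-1,0,0,0,0.08,-0.2,0,-1,0,0,0,0.08,-0.25,0,-1,0,0,0,0.08,-0.25,0,-1]'

```text
time_s: 9.4
ee_pos: [0.6096, -0.1352, 0.0133]
orientation: [-0.002, 0.01, 1.0, 0.001]
force: [-10.5, 17.4, 5.4]
grip_width: -0.001
```

```bash
python3 - <<'E'
from bench import r, optics, job
import cv2
s=r.state(); print(s["time_s"],s["ee_pos"],s["orientation"],s["force"],s["torque"])
a=optics.capture("wrist")[:,:,::-1]
cv2.imwrite("pics/w6.png",a)
E
```

```text
9.4 [ 0.60959008 -0.13515693  0.01331502] [-0.00219892  0.00962143  0.99995025  0.00144731] [-10.45804749  17.43732304   5.3632905 ] [ 6.18384037e+00  3.80689048e+00 -4.16025248e-03]
```

View pics/w6.png

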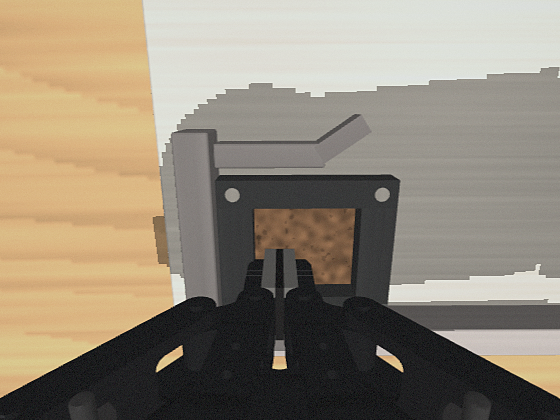

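The plate is seated against the stop and rail, with 10 N and 17 N reactions. Now I'll ease off so both preloads reach zero together, centre in the window, then lift.

Emit:
servo_tool --moves '[0,0,0,-0.1,0.17,0,-1,0,0,0,-0.2,0.34,0,-1,0,0,0,-0.35,0.55,0,-1,0,0,0,-0.6,0.8,0,-1,0,0,0,-0.8,0.9,0,-1,0,0,0,-0.8,0.9,0,-1]'

```text
time_s: 9.95
ee_pos: [0.6045, -0.1287, 0.0146]
orientation: [0.001, 0.009, 1.0, 0.0]
force: [-0.3, 0.2, -0.2]
grip_width: -0.001
```

```bash
python3 - <<'E'
from bench import r, optics, job
import cv2
s=r.state(); print(s["time_s"],s["ee_pos"],s["orientation"],s["force"],s["torque"])
a=optics.capture("wrist")[:,:,::-1]
cv2.imwrite("pics/w7.png",a)
E
```

```text
9.95 [ 0.60450604 -0.12868377  0.01464227] [6.21653070e-04 9.19304619e-03 9.99957549e-01 2.60977464e-05] [-0.32741382  0.19033571 -0.1608157 ] [ 0.01123882  0.00637566 -0.00340993]
```

View pics/w7.png

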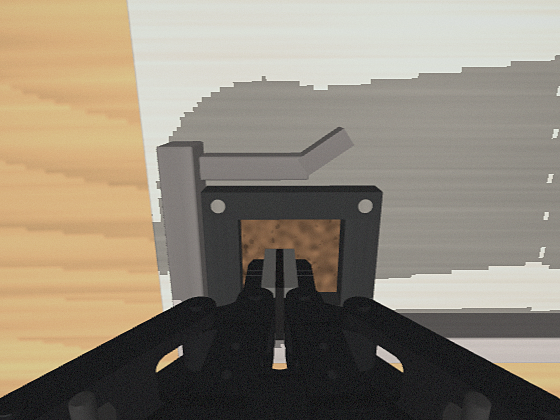

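Contact-free, with zero force. Lifting straight up, then back a little for a clear view.

Emit:
servo_tool --moves '[0,0,0,0,0,1,-1,0,0,0,0,0,2.5,-1,0,0,0,0,0,5,-1,0,0,0,-1,0,9,-1,0,0,0,-4,1,12,-1,0,0,0,-7,3,14,-1,0,0,0,-9,5,16,-1,0,0,0,-9,6,17,-1,0,0,0,-9,6,17,-1,0,0,0,-9,6,17,-1]'

```text
time_s: 10.83
ee_pos: [0.515, -0.0684, 0.1859]
orientation: [0.002, 0.009, 1.0, 0.0]
force: [1.0, 0.2, -0.6]
grip_width: 0.001
```

```bash
python3 - <<'E'
from bench import r, optics, job
import cv2,numpy as np
s=r.state(); print(s["time_s"],s["ee_pos"],s["orientation"],s["force"])
np.save("s8.npy",np.r_[s["ee_pos"],s["orientation"]])
a=optics.capture("wrist")[:,:,::-1]
cv2.imwrite("pics/w8.png",a)
cv2.imwrite("pics/top8.png",optics.capture("top")[:,:,::-1])
E
```

```text
10.8333 [ 0.51504885 -0.06839327  0.18586983] [1.67209886e-03 8.63310171e-03 9.99961280e-01 3.34293444e-04] [ 0.97761134  0.17606443 -0.55293975]
```

View pics/w8.png

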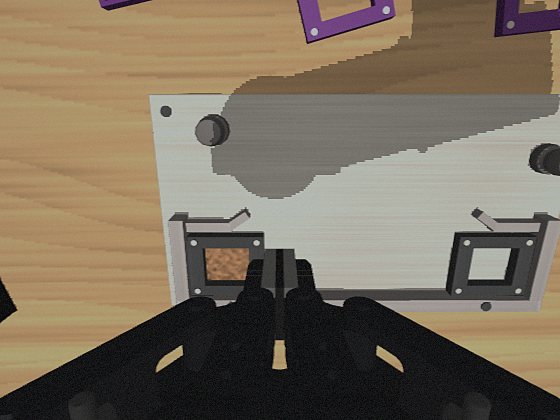

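View pics/top8.png

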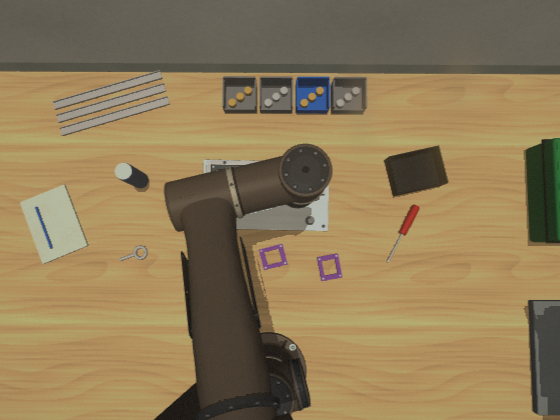

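Emit:
servo_tool --moves '[0,0,0,-2,4,0,-1,0,0,0,-4,7,0,-1,0,0,0,-5,8,0,-1,0,0,0,-5,8,0,-1,0,0,0,-5,8,0,-1,0,0,0,-5,8,0,-1]'

```text
time_s: 11.43
ee_pos: [0.4646, 0.0107, 0.1837]
orientation: [-0.001, 0.009, 1.0, -0.0]
force: [0.5, 0.5, 0.0]
grip_width: -0.001
```

```bash
python3 - <<'E'
from bench import r, optics, job
import cv2,numpy as np
s=r.state(); print(s["time_s"],s["ee_pos"],s["force"])
np.save("s9.npy",np.r_[s["ee_pos"],s["orientation"]])
a=optics.capture("wrist")[:,:,::-1]
cv2.imwrite("pics/w9.png",a)
b=a[190:330,60:500]
cv2.imwrite("pics/w9l.png",cv2.resize(a[205:325,70:230],None,fx=5,fy=5,interpolation=cv2.INTER_CUBIC))
cv2.imwrite("pics/w9r.png",cv2.resize(a[205:325,330:490],None,fx=5,fy=5,interpolation=cv2.INTER_CUBIC))
E
```

```text
11.4333 [0.46460861 0.01068661 0.18365145] [0.45024946 0.48209774 0.02571273]
```

View pics/w9.png

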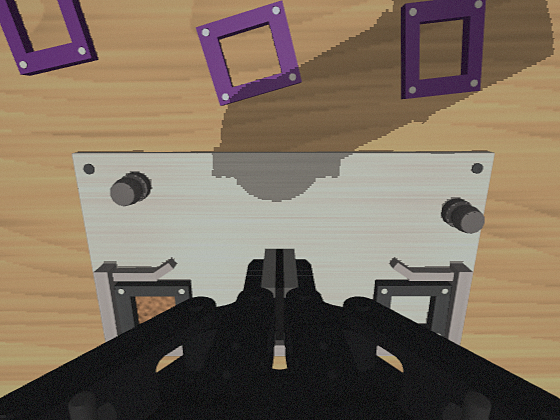

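View pics/w9l.png

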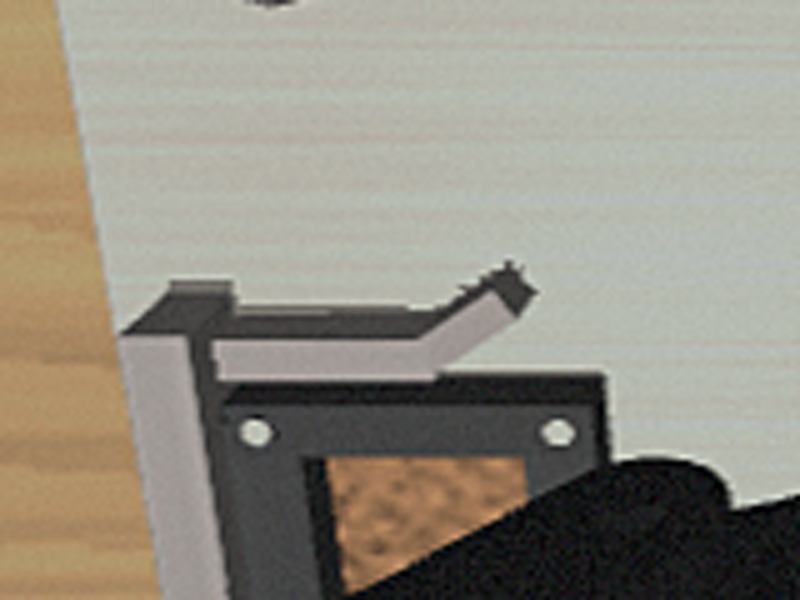

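View pics/w9r.png

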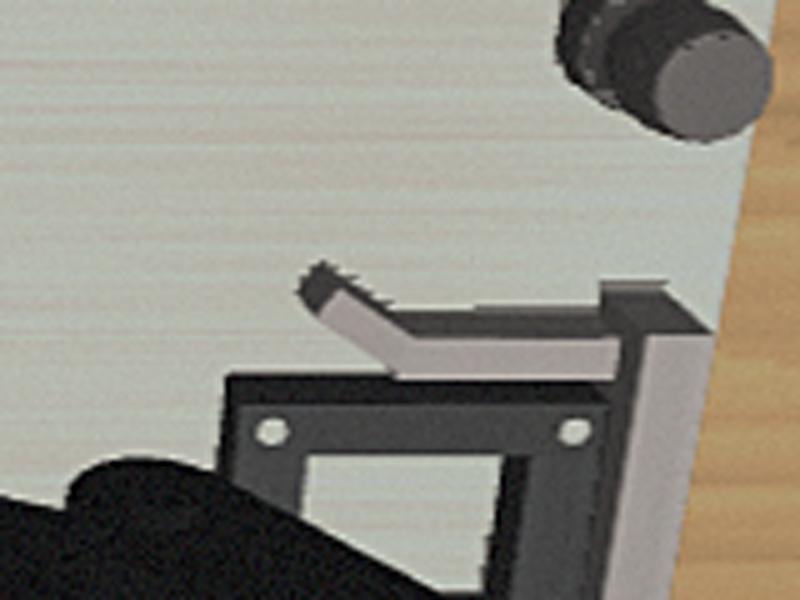

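```bash
python3 - <<'E'
from h import *
from bench import optics
W=optics.camera_info("wrist")
v=np.load("s9.npy"); ci=wristci(W,dict(ee_pos=v[:3],orientation=v[3:]))
def cent(im,x0,y0,ofx):
    k=5;px,py=(x0+.5)/k-.5+ofx,(y0+.5)/k-.5+205
    g=cv2.imread(im,0).astype(float); xi,yi=int(round(px)),int(round(py))
    w=g[yi-4:yi+5,xi-4:xi+5]; w=np.clip(w-100,0,None); Y,X=np.mgrid[yi-4:yi+5,xi-4:xi+5]
    return (X*w).sum()/w.sum(),(Y*w).sum()/w.sum()
L=[ray(ci,cent("pics/w9.png",*p,o),.022)[:2] for p,o in [((257,433),70),((558,433),70),((272,432),330),((574,432),330)]]
a=-np.radians(1.1);A=np.array([[np.cos(a),np.sin(a)],[-np.sin(a),np.cos(a)]])
L=np.array(L); J=(A@(L-[.55403751,.01175721]).T).T*1000
print(J.round(1)); print("outer sep",J[3]-J[0],"plate tilt deg",np.degrees(np.arctan2(J[1,0]-J[0,0],J[1,1]-J[0,1]))-90)
E
```

```text
[[  20.3 -167. ]
 [  20.3 -104.9]
 [  19.9  103. ]
 [  19.7  165. ]]
outer sep [ -0.57096682 331.98739264] plate tilt deg -89.91606019654533
```

The outer marks are 332.0 mm apart; two seated plates give exactly 270 + 62 = 332. The new plate lies parallel to the rail and as far in as the loaded one. Bystanders are at their original pixels and the hand is clear, so I'm handing in.

```bash
python3 - <<'E'
from bench import r, optics, job
print(job.hand_in()); print(r.state()["time_s"])
E
```

```text
the job is handed in; nothing more can be done
None
the job is handed in; nothing more can be done
```

The plate is loaded in the empty -y pocket, touching both the rail and the end stop, and the job is handed in. It took about 11.5 s of the 40 s allowed.

- **How it was done:** I lowered the shut fingertips into the plate's window and pushed it flat against the rail in the open middle stretch. I then dragged it along the rail, keeping it pressed, until it met the end stop. At the end the wrist felt about 10 N from the rail and 17 N from the stop, and the tips stopped advancing. I eased off until the force read zero, lifted straight up and moved clear.
- **Fit:** The outer marks of the two plates measured 332.0 mm apart, which is what two fully seated plates should give. The plate is parallel to the rail within about 0.1°.
- **One small disagreement:** Across the jig, the two plates' marks differ by 0.6 mm. That matches a 0.1° error in my jig angle, and the sign puts the new plate nearer the rail, not off it.
- **Bystanders:** The loaded plate measured the same position along the rail as before. The spray can, eyebolt, screwdriver, bin and the look-alikes in view were unmoved by eye. In the last overhead picture the arm hid one look-alike and part of the jig, but the wrist picture after it still shows both glands and three look-alikes.
- **View limit:** The gripper hid the rail side of the seated plate in the last wrist picture, so that check rests on the front marks and the earlier force readings.

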